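# Fit the ejector disc onto the food processor's keyed spindle

## Task

Take the white ejector disc from the blue board by its boss, put it over the spindle of the food-processor base, and turn it gently until its keyway finds the brass key and it drops fully home on the seat; then let go of it. Do not force it: never push or twist the disc against the machine with more than about 40 N, and leave the other things on the bench where they are.

Things in the scene. Friction and masses are not known exactly. Their poses are not given: they have to be found in the camera images.
- machine: Bolted-down food-processor motor base, bowl off: grey 210 x 210 mm foot, aluminium drum 198 mm across with its top 122 mm above the bench, black button panel on the front (-x). Origin: centre of the underside, on the bench; z up, the spindle's axis. In its middle a dark seat ring, 64 mm across, carries the upright spindle, which its gear holds against turning.
- seat (a point): Centre of the seat ring's top face, on the spindle's axis, 130 mm above the bench; axes as the machine's. The disc is home when its underside lies on it. A brass key, 8 mm wide, stands out of the spindle's side to 24 mm from the axis and reaches from the seat up to 16 mm above it.
- tip (a point): Tip of the steel spindle, on its axis, 48 mm above the seat; axes as the machine's. The spindle is 24 mm in diameter; its last 12 mm taper like a cone to 11 mm across at the tip.
- front_mark (a point): Middle of a short red line on top of the drum, 70 mm from the axis, on the machine's -x side. Where the brass key stopped is not measured: seen from above it points 14 to 95 degrees anticlockwise round the axis from this mark (the mark is at -x, and 90 degrees on is the machine's -y). It can be seen, or felt for with the disc.
- disc: White ejector disc, 140 mm across, 8 mm thick, about 0.3 kg, with a boss in its middle 50 mm tall from the disc's underside, 62 mm long (its x), 40 mm wide (its y). Origin: centre of the underside, on the bore's axis; z up. Through the boss runs a 26 mm bore with a keyway on its -x side. It lies flat on the blue board, keyway side within 50 degrees of the robot's side (world -x).
- boss (a point): Point on the bore's axis 30 mm above the disc's underside, a good height to grip the boss by its two flat sides, which face along the disc's y, 40 mm apart; axes as the disc's.
- keyway (a point): Red spot on the boss's top above the keyway, 28 mm from the bore's axis, on the disc's -x side (a red line on the disc shows it too). The keyway is 10 mm wide, reaches 26 mm from the axis and runs the full height. Turned wrongly the disc rests on the key, underside 16 mm above the seat; turned to within about 4 degrees of the key it goes down those 16 mm.
- board: Blue plastic cutting board, 260 x 220 x 15 mm, fixed to the bench; origin at the centre of its underside. The disc lies on it at the start.
- salt_pot: Bystander: steel salt pot, 42 mm across, 54 mm tall, standing on a corner of the board; origin at the centre of its underside.
- pepper_mill: Bystander: dark wooden pepper mill, 48 mm across, 130 mm tall, standing between board and machine; origin at the centre of its underside.
- jug: Bystander: small steel jug with a handle, 76 mm across, 110 mm tall; origin at the centre of its underside.
- bell: Bystander: service bell, 80 mm across, 60 mm tall; origin at the centre of its underside.
- spice_jar: Bystander: amber spice jar with a black lid, 52 mm across, 90 mm tall; origin at the centre of its underside.
- ramekin: Bystander: white ramekin, 84 mm across, 45 mm tall; origin at the centre of its underside.
- spoon: Bystander: spoon, 220 mm long; origin under its middle.

How it is judged (in metres and radians):
On the way:
1. the disc's bore is over the spindle, the disc not yet home (horizontal distance between disc and seat below 0.004 m and z of disc in the frame of seat between 0.004 and 0.034 m and angle between disc's own z axis and vertical below 0.12 rad).
At the end, for the whole second after the job is handed in: The disc lies fully home on the seat: underside within 2.5 mm of the seat's height, centred on the spindle's axis within 4 mm, level within 0.05 rad (3 degrees), at rest and released (z of disc in the frame of seat between -0.0025 and 0.0025 m and horizontal distance between disc and seat below 0.004 m and angle between disc's own z axis and vertical below 0.05 rad and linear speed of disc below 0.01 m/s and contact force between disc and the fingers below 0.1 N); the robot touches nothing.
It fails at once if the disc pressed, twisted or dropped against the machine with more than 40 N (contact force between disc and machine above 40 N).
It fails at once if a bystander moved by more than 25 mm (distance of any of salt_pot, pepper_mill, jug, bell, spice_jar, ramekin, spoon from where it was at the start of the episode above 0.025 m).
It also fails if it takes over 70 s, if anything falls off the work surface, if the arm or the gripper's body presses on something with over 40 N, if the wrist force passes 120 N, or if a joint passes its speed limit or range.

## Robot

A 6-joint arm with a two-finger parallel gripper is mounted at the origin on the work surface. World frame = base frame: x ahead of the robot, y to its left, z up, the work surface at z = 0. Lengths are in mm, angles in rad, forces in N, time in s.
With the tool pointing down it reaches from about 350 to 775 mm from the base axis. Payload 7.3 kg.
Tool frame: the origin (TCP) lies midway between the tips of the shut fingers; the grasp point (between the pads) lies 19 mm behind it; x points along the fingers, z is the direction in which the jaws open and shut, and the axes are right-handed (so a half turn about x gives the same grasp; the last joint's range is limited). The gripper opens to 92 mm and grips with 3 to 60 N. Pads are 19 mm wide; open, the fingers measure 130 mm over their backs; the gripper's body (75 mm by 190 mm) begins 47 mm behind the grasp point.
Start: joints at [0.971, 0.342, 1.524, -0, 1.275, -0.146], TCP at [230.141, 471.89, 226.741] pointing down, gripper open.
Joint ranges: [-2.53, 2.53], [-0.77, 2.02], [0.04, 2.7], [-1, 4.14], [0.28, 2.66], [-3.11, 3.11]. Speed limits (rad/s): [2.57, 2.57, 3.14, 3.14, 3.14, 3.14].

## Interface

Orientations are given as [roll, pitch, yaw] about the fixed x, y, z axes, in that order (R = Rz(yaw) Ry(pitch) Rx(roll)).
In Python, from plant import monitor, optics, close_job gives the robot as it stands.
- The arm moves only by the tool send_rows, never from a script. Its argument "commands" is a list that holds one entry, the list of rows, each a list of 5 numbers: the shift along the tool's x, y, z in m, then the turn about the tool's x in degrees, then the finger opening in m, from 0 to 0.0918. A call has 1 to 10 rows; each row shifts and turns the pose as measured when the row begins, along the tool's axes as they then stand; what a row does not reach is not made up. A row lasts 1/12 s, in which the tool goes at most 41.7 mm and 7.16 degrees, less where a joint would pass 70% of its speed; a pose out of reach is approached as far as the arm can. A call with a gripper value outside its range is refused whole. The fingers move at their own pace and stop on an object; the grip force is fixed at half the most. Time passes only in rows, so rows that do not move let the fingers close. It gives the time, the measured TCP pose, the force and the opening at its end, in the units of the state.
- monitor.get_obs(): the state, without advancing time (a new reading comes with each control period).
- optics.capture(name): name is "scene" or "top"; returns a dict with "color" (480x640x3 uint8, blue, green, red), "camera_matrix" (3x3 intrinsics, pixels), "k1" (the pictures are not rectified: a ray, as slopes to the right and down, at radius r is drawn at 1 + k1 r^2 times it, then the intrinsics apply), "camera_from_world" (4x4, takes a point from world to camera coordinates). Camera axes: x right, y down, z forward; pixel columns grow to the right and rows downward; lengths in mm; the calibration is good to about 2 mm. A picture is of the moment at which its call begins. There is no depth.
- close_job(): hands the job in, once; it reports no verdict.
The state is a dict: "time": time; "joint_positions": joint angles; "dq": joint speeds; "tau": joint torques, N m; "tool_pos": TCP position; "tcp_rot": TCP orientation; "contact_force": force on the tool from outside, world axes, zero at the start; "moment": the same for the moment, N m; "grip_width": finger opening in mm.
Only numpy, scipy, OpenCV 4.12 (cv2) and the standard library are available. Lean on these libraries where they do the work, as an engineer would, in place of code of your own. Each camera call takes 0.05 s, during which the arm holds its last target.

## Working session

There is one attempt and no reset: what is moved stays moved. The work goes in short steps, Python scripts to look and compute and a tool call to move; the robot and the scene stay as the last step left them, time stands still between calls to the robot, and variables do not carry over. Pictures are saved under pics/ and viewed, and the job is handed in when it is done.

Besides the shell and the picture viewer there is one more tool, called as name([rows], argument=value, ...), one row to a line, values as JSON. send_rows: Moves the arm, as the interface text tells. Its arguments: {"type":"object","properties":{"commands":{"type":"array","items":{"type":"array","items":{"type":"array","items":{"type":"number"}}}}},"required":["commands"]}

```bash
ls; mkdir -p pics; cat > h.py <<'E'
import numpy as np, cv2
from plant import monitor, optics
def ray(c,uv):
    K=c['camera_matrix'];T=np.array(c['camera_from_world']);k=float(c['k1'])
    d=np.array([(uv[0]-K[0][2])/K[0][0],(uv[1]-K[1][2])/K[1][1]])
    s=d.copy()
    for _ in range(30): s=d/(1+k*(s@s))
    R=T[:3,:3];o=-R.T@T[:3,3];v=R.T@np.array([s[0],s[1],1.]);return o,v/np.linalg.norm(v)
def plane(c,uv,z):
    o,v=ray(c,uv);return o+v*(z-o[2])/v[2]
def proj(c,p):
    K=np.array(c['camera_matrix']);T=np.array(c['camera_from_world'])
    q=T[:3,:3]@np.array(p)+T[:3,3];s=q[:2]/q[2];s=s*(1+float(c['k1'])*(s@s))
    return K[0,0]*s[0]+K[0,2],K[1,1]*s[1]+K[1,2]
E
python3 - <<'E'
from h import *
import pickle
for n in('scene','top'):
    c=optics.capture(n);cv2.imwrite(f'pics/{n}0.png',c['color']);pickle.dump(c,open(n+'0.pkl','wb'))
    print(n,np.array(c['camera_matrix']).tolist(),c['k1'],ray(c,(320,240)))
print(monitor.get_obs())
E
```

```text
pics
scene [[604.1670733058778, 0.0, 326.84093526024003], [0.0, 604.1670733058778, 244.71962794319583], [0.0, 0.0, 1.0]] 0.03472572892565234 (array([1603.10829377,  846.44438921, 1136.43276191]), array([-0.5942222 , -0.52499172, -0.60933051]))
top [[529.8854038436184, 0.0, 322.34974172014245], [0.0, 529.8854038436184, 239.75966213269467], [0.0, 0.0, 1.0]] -0.04374856548671452 (array([ 370.4110558 ,  -16.71975794, 1573.47707737]), array([ 0.18196383,  0.00420196, -0.98329625]))
{'time': 0.1, 'joint_positions': array([ 9.70988129e-01,  3.42645212e-01,  1.52489822e+00,  6.95059993e-06,
        1.27538910e+00, -1.46039306e-01]), 'dq': array([ 0.00193229, -0.00230509, -0.00380373,  0.00129295, -0.00151748,
        0.00178186]), 'tau': array([ 2.28141827e-03, -4.32003379e+01, -2.44696176e+01,  7.20661087e-02,
        5.24812506e-02, -4.73355090e-05]), 'tool_pos': array([229.93455328, 471.58132559, 226.12664277]), 'tcp_rot': array([ 2.99059266,  1.56945642, -2.17556724]), 'contact_force': array([-0.41146269,  0.73699304,  0.45164578]), 'moment': array([ 0.01832136, -0.02571144,  0.03392833]), 'grip_width': 91.72974790081437}
```

View pics/scene0.png

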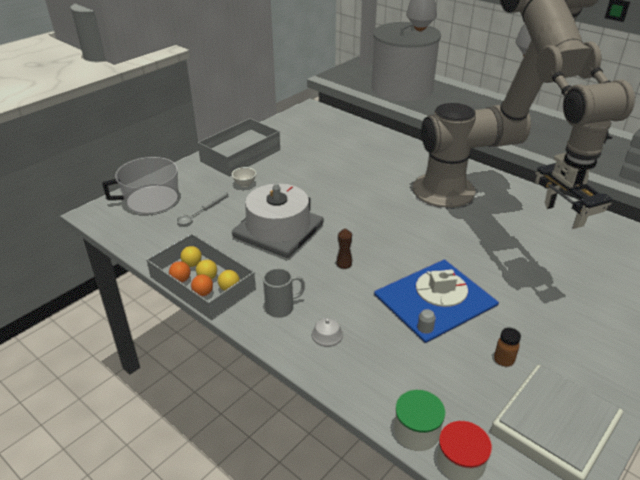

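View pics/top0.png

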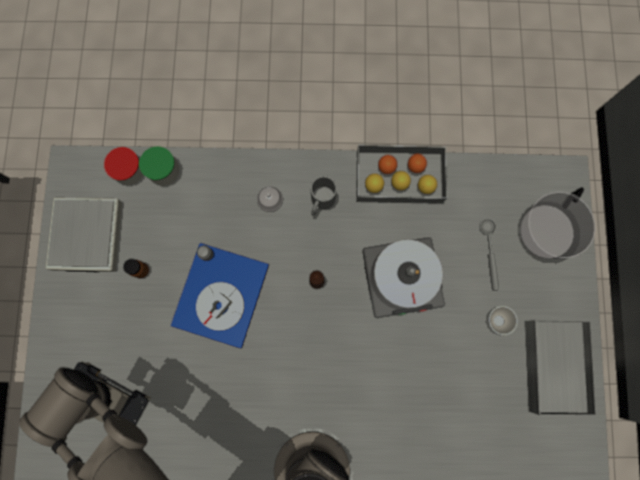

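The scene view shows the disc on the blue board near (440,287) and the machine near (277,215). In the top view the disc is near (220,306) and the machine near (408,273), with its red mark at (414,297). I'll zoom in on both.

```bash
python3 - <<'E'
import pickle,cv2,numpy as np
t=pickle.load(open('top0.pkl','rb'))['color'];s=pickle.load(open('scene0.pkl','rb'))['color']
z=lambda i,x,y,w,h:cv2.resize(i[y:y+h,x:x+w],(400,300),interpolation=cv2.INTER_CUBIC)
cv2.imwrite('pics/z0.png',np.vstack([np.hstack([z(t,180,276,80,60),z(t,358,238,100,75)]),np.hstack([z(s,400,255,80,60),z(s,230,170,100,75)])]))
E
```

```text
(no output)
```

View pics/z0.png

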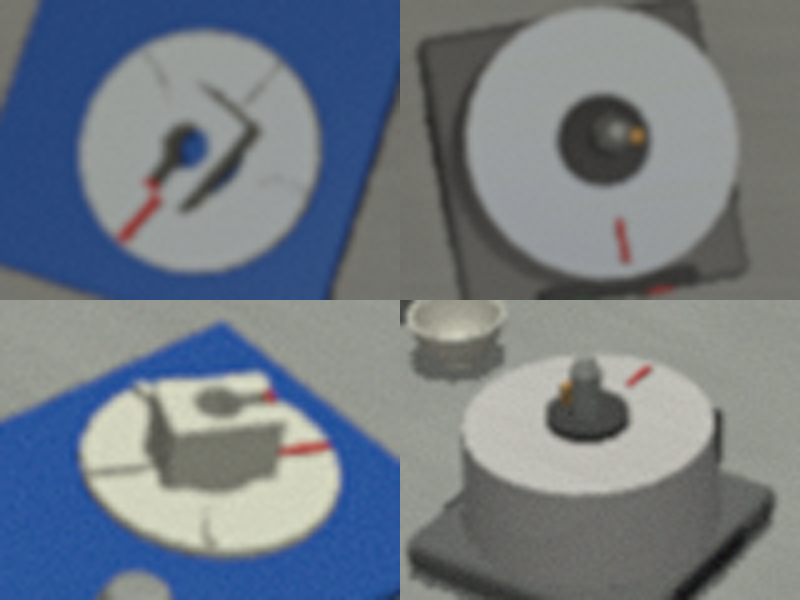

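```bash
cat > m.py <<'E'
from h import *
import pickle
from scipy.optimize import least_squares
def circ(p):
    r=least_squares(lambda q:np.hypot(p[:,0]-q[0],p[:,1]-q[1])-q[2],[*p[:,:2].mean(0),70],loss='soft_l1')
    return r.x,np.sqrt(np.mean(r.fun**2))
def hullpts(m,c,z):
    cs,_=cv2.findContours(m,cv2.RETR_EXTERNAL,cv2.CHAIN_APPROX_NONE);k=max(cs,key=cv2.contourArea)
    h=cv2.convexHull(k)[:,0,:].astype(float)
    return np.array([plane(c,p,z) for p in h])
def up(c,x,y,w,h,f=4):
    return cv2.resize(c['color'][y:y+h,x:x+w],None,fx=f,fy=f,interpolation=cv2.INTER_CUBIC)
def tofull(p,x,y,f=4): return (np.array(p)+.5)/f-.5+np.array([x,y])
def hp(mask,c,z,x,y,f=4):
    cs,_=cv2.findContours(mask,cv2.RETR_EXTERNAL,cv2.CHAIN_APPROX_NONE);k=max(cs,key=cv2.contourArea)
    return np.array([plane(c,tofull(p,x,y,f),z) for p in cv2.convexHull(k)[:,0,:]])
def cent(mask,x,y,f=4):
    n,l,st,ce=cv2.connectedComponentsWithStats(mask)
    return [(tofull(ce[i],x,y,f),st[i,4]) for i in range(1,n) if st[i,4]>15]
E
python3 - <<'E'
from m import *
def hsv(i): return cv2.cvtColor(i,cv2.COLOR_BGR2HSV)
for n,dr,mr in(('top',(185,272,70,70),(358,232,100,85)),('scene',(400,255,80,60),(230,170,100,75))):
    c=pickle.load(open(n+'0.pkl','rb'))
    i=hsv(up(c,*dr)); w=((i[...,1]<70)&(i[...,2]>110)).astype('u1')
    if n=='top': 
        # keep white within board
        pass
    p=hp(w,c,23,*dr[:2]);print(n,'disc',circ(p))
    red=(((i[...,0]<8)|(i[...,0]>172))&(i[...,1]>110)&(i[...,2]>60)).astype('u1')
    for ce,a in cent(red,*dr[:2]):print('  red',ce,a,plane(c,ce,65)[:2],plane(c,ce,23)[:2])
    i=hsv(up(c,*mr)); v=(i[...,2]>(140 if n=='top' else 150)).astype('u1')
    p=hp(v,c,122,*mr[:2]);print(n,'drum',circ(p))
    # seat ring
    red=(((i[...,0]<8)|(i[...,0]>172))&(i[...,1]>110)&(i[...,2]>60)).astype('u1')
    for ce,a in cent(red,*mr[:2]):print('  mark',ce,a,plane(c,ce,122)[:2])
    b=((i[...,0]>8)&(i[...,0]<28)&(i[...,1]>110)&(i[...,2]>60)).astype('u1')
    for ce,a in cent(b,*mr[:2]):print('  key',ce,a,plane(c,ce,146)[:2],plane(c,ce,138)[:2])
    print(v.shape,np.percentile(i[...,2],[5,25,50,75,95]))
E
```

```text
top disc (array([456.77856765, 278.54079314,  70.6440455 ]), np.float64(0.16636420880152966))
  red [210.275      312.13333333] 30 [435.78119795 295.90701588] [437.60127597 304.61137387]
  red [207.48182819 319.26486784] 227 [415.61960986 302.70592174] [416.87833583 311.59957929]
top drum (array([ 552.12009969, -255.89191461,   92.45926839]), np.float64(0.25227538438998814))
  mark [422.2306338  309.79049296] 71 [ 451.09795692 -293.20424184]
  key [416.9058642  271.62962963] 162 [ 552.54756098 -275.49949573] [ 553.56830735 -276.94977324]
(340, 400) [ 60. 104. 116. 157. 159.]
scene disc (array([458.45920414, 279.06086289,  72.16367208]), np.float64(3.82981933263382))
  red [453.19791667 273.90625   ] 24 [433.59531018 295.08284615] [387.75058053 273.46955819]
  red [460.55399408 284.28180473] 169 [457.23913824 332.10981878] [412.32124302 311.94798248]
scene drum (array([ 581.57156854, -256.09691433,  225.01569183]), np.float64(11.76079885716208))
  mark [289.41463415 188.31097561] 82 [ 479.08416377 -272.28799225]
  key [271.19642857 192.83928571] 105 [ 559.66240566 -269.44931866] [ 551.23420394 -278.4627015 ]
(300, 400) [ 72. 104. 150. 155. 191.]
```

```bash
python3 - <<'E'
from m import *
def hsv(i): return cv2.cvtColor(i,cv2.COLOR_BGR2HSV)
for n,mr in(('top',(358,232,100,85)),('scene',(230,170,100,75))):
    c=pickle.load(open(n+'0.pkl','rb'))
    i=hsv(up(c,*mr)); 
    d=np.zeros(i.shape[:2],'u1'); a,b=((150,130),(270,250)) if n=='top' else((130,50),(250,150))
    sub=i[a[1]:b[1],a[0]:b[0],2]<(115)
    d[a[1]:b[1],a[0]:b[0]]=sub
    if n=='scene': d[:100]=0
    p=hp(d,c,130,*mr[:2]);print(n,'ring',circ(p),len(p))
    red=((((i[...,0]<12)|(i[...,0]>168))&(i[...,1]>60)&(i[...,2]>60))).astype('u1')
    for ce,a in cent(red,*mr[:2]):print('  mark',ce,a,plane(c,ce,122)[:2])
    b=((i[...,0]>8)&(i[...,0]<28)&(i[...,1]>90)&(i[...,2]>60)).astype('u1')
    ys,xs=np.nonzero(b)
    q=np.array([plane(c,tofull(p,*mr[:2]),146)[:2] for p in zip(xs,ys)]);print(q.min(0),q.max(0),q.mean(0))
    for t in np.radians([-75,-85,-95,-105]):print(np.degrees(t),proj(c,[552+18*np.cos(t),-256+18*np.sin(t),146]))
    print('tip',proj(c,[552,-256,178]))
c=pickle.load(open('top0.pkl','rb'))
for th in(135,140,145,148):
    i=hsv(up(c,358,232,100,85));v=((i[...,2]>th)&(i[...,1]<60)).astype('u1')
    print(th,circ(hp(v,c,122,358,232)))
E
```

```text
top ring (array([ 551.59344135, -255.21263801,   32.12460507]), np.float64(0.26008736848383496)) 35
  mark [413.20220588 297.77867647] 340 [ 483.35986978 -268.82907779]
  mark [422.52589286 309.78482143] 280 [ 451.12749242 -294.01270604]
[ 546.37376688 -280.21043639] [ 558.75305665 -270.60031999] [ 552.50535896 -275.332993  ]
-75.0 (np.float64(416.1121906459583), np.float64(270.1113921320057))
-85.0 (np.float64(416.3257448796241), np.float64(271.2450917696693))
-95.0 (np.float64(416.33956150420136), np.float64(272.39328983849606))
-105.00000000000001 (np.float64(416.1529919140223), np.float64(273.5211149209776))
tip (np.float64(411.74682392240067), np.float64(270.20914110143553))
scene ring (array([ 555.76496168, -252.72604186,   33.00638726]), np.float64(1.294775732340767)) 23
  mark [289.23344749 188.42865297] 219 [ 479.94037219 -272.24520162]
[ 548.24271843 -279.33213482] [ 570.52254849 -258.36493276] [ 559.69948388 -269.3728662 ]
-75.0 (np.float64(270.9744992902818), np.float64(191.9506010160667))
-85.0 (np.float64(271.5767136735453), np.float64(191.46153972951757))
-95.0 (np.float64(272.31776882094294), np.float64(191.03250563048368))
-105.00000000000001 (np.float64(273.1750881206242), np.float64(190.67613397301218))
tip (np.float64(275.70153475295365), np.float64(184.29681092763602))
135 (array([ 552.17086146, -255.97252194,   92.97580435]), np.float64(0.2689172592214851))
140 (array([ 552.12009969, -255.89191461,   92.45926839]), np.float64(0.25227538438998814))
145 (array([ 552.0508308 , -255.78122571,   91.90542645]), np.float64(0.21052694005809786))
148 (array([ 552.02470039, -255.70597996,   91.5209599 ]), np.float64(0.19873320963436947))
```

```bash
cat >> h.py <<'E'
from scipy.spatial.transform import Rotation as Ro
def st(p=True):
    o=monitor.get_obs();R=Ro.from_euler('xyz',o['tcp_rot']).as_matrix()
    yz=np.degrees(np.arctan2(R[1,2],R[0,2]))
    if p:print('t',round(o['time'],2),'tcp',o['tool_pos'].round(1),'jaw',round(yz,2),'tilt',R[:,0].round(4),'F',np.round(o['contact_force'],1),'M',np.round(o['moment'],2),'w',round(o['grip_width'],1),'q',o['joint_positions'].round(2))
    return o,R,yz
def go(xyz):
    o,R,yz=st();d=R.T@(np.array(xyz)-o['tool_pos']);print('tool shift mm',d.round(1))
E
python3 -c "
from h import *
go([456.8,278.5,226])"
```

```text
t 0.1 tcp [229.9 471.6 226.1] jaw 64.0 tilt [-8.0e-04 -1.1e-03 -1.0e+00] F [-0.4  0.7  0.5] M [ 0.02 -0.03  0.03] w 91.7 q [ 0.97  0.34  1.52  0.    1.28 -0.15]
tool shift mm [ 2.000e-01 -2.885e+02 -7.410e+01]
```

send_rows([
  [[0,-0.035,-0.009,0,0.0918],[0,-0.035,-0.009,0,0.0918],[0,-0.035,-0.009,0,0.0918],[0,-0.035,-0.009,0,0.0918],[0,-0.035,-0.009,0,0.0918],[0,-0.035,-0.009,0,0.0918],[0,-0.035,-0.009,0,0.0918],[0,0,0,7,0.0918],[0,0,0,6.5,0.0918],[0,0,0,0,0.0918]],
])

```text
time: 0.93
tool_pos: [429.4, 299.0, 221.3]
tcp_rot: [2.895, 1.562, -2.509]
contact_force: [0.1, -0.1, 0.9]
grip_width: 91.7
```

```bash
python3 -c "
from h import *
go([456.8,278.5,120])"
```

```text
t 0.93 tcp [429.4 299.  221.3] jaw 50.38 tilt [-0.0073 -0.0053 -1.    ] F [ 0.1 -0.1  0.9] M [-0.04 -0.    0.02] w 91.7 q [ 0.46  0.35  1.53 -0.    1.27 -0.42]
tool shift mm [101.2 -34.4   2.5]
```

send_rows([
  [[0.025,-0.011,0.001,0,0.0918],[0.025,-0.011,0.001,0,0.0918],[0.025,-0.011,0.001,0,0.0918],[0.025,0,0,0,0.0918],[0,0,0,0,0.0918],[0,0,0,0,0.0918]],
])

```text
time: 1.43
tool_pos: [456.6, 280.7, 118.6]
tcp_rot: [2.802, 1.564, -2.58]
contact_force: [0.4, -0.5, 0.5]
grip_width: 91.7
```

```bash
python3 -c "
from h import *
go([456.8,278.5,27.5])"
```

```text
t 1.43 tcp [456.6 280.7 118.6] jaw 51.59 tilt [-0.0057 -0.0036 -1.    ] F [ 0.4 -0.5  0.5] M [-0.04 -0.03  0.02] w 91.7 q [ 0.41  0.48  1.64 -0.    1.03 -0.49]
tool shift mm [91.1 -1.7 -1. ]
```

send_rows([
  [[0.02,-0.001,-0.001,1.3,0.0918],[0.02,-0.001,-0.001,0,0.0918],[0.02,0,0,0,0.0918],[0.02,0,0,0,0.0918],[0.01,0,0,0,0.0918],[0,0,0,0,0.0918],[0,0,0,0,0.0918]],
])

```text
time: 2.02
tool_pos: [460.4, 283.2, 35.9]
tcp_rot: [-0.549, 1.563, 0.343]
contact_force: [-0.2, -0.3, 0.3]
grip_width: 91.6
```

```bash
python3 -c "
from h import *
go([456.8,278.5,28])
c=optics.capture('scene');cv2.imwrite('pics/g1.png',cv2.resize(c['color'][235:325,390:510],(800,600),interpolation=2))"
```

```text
t 2.02 tcp [460.4 283.2  35.9] jaw 51.12 tilt [ 0.0075  0.0027 -1.    ] F [-0.2 -0.3  0.3] M [-0.01 -0.02 -0.02] w 91.6 q [ 0.41  0.59  1.71 -0.    0.83 -0.48]
tool shift mm [ 7.8 -0.1 -6. ]
```

View pics/g1.png

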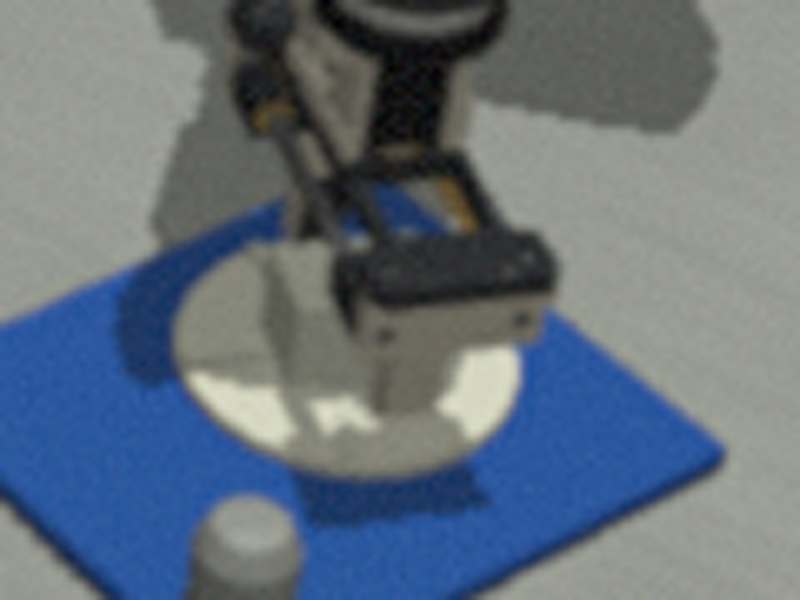

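The fingers straddle the boss, with the near finger at about (400,370) in the crop. I'll correct the sideways offset and go down.

send_rows([
  [[0.004,0,-0.005,1,0.0918],[0.004,0,-0.001,0,0.0918],[0,0,0,0,0.0918],[0,0,0,0,0.0918]],
])

```text
time: 2.4
tool_pos: [458.4, 279.4, 31.4]
tcp_rot: [-0.501, 1.556, 0.373]
contact_force: [0.1, 0.3, 0.4]
grip_width: 91.9
```

```bash
python3 -c "
from h import *
go([456.8,278.5,28])"
```

```text
t 2.4 tcp [458.4 279.4  31.4] jaw 50.07 tilt [ 0.0141  0.0055 -0.9999] F [0.1 0.3 0.4] M [-0.05  0.04 -0.01] w 91.9 q [ 0.4   0.59  1.73 -0.    0.8  -0.47]
tool shift mm [ 3.3  0.7 -1.8]
```

send_rows([
  [[0.002,0.001,-0.002,0,0.0918],[0,0,0,0,0.06],[0,0,0,0,0.03],[0,0,0,0,0.03],[0,0,0,0,0.03],[0,0,0,0,0.03],[0,0,0,0,0.03]],
])

```text
time: 2.98
tool_pos: [456.8, 278.4, 29.9]
tcp_rot: [-0.497, 1.554, 0.376]
contact_force: [-0.8, -0.4, -0.3]
grip_width: 56.0
```

```bash
python3 -c "
from h import *
go([456.8,278.5,28])"
```

```text
t 2.98 tcp [456.8 278.4  29.9] jaw 50.06 tilt [ 0.0153  0.0061 -0.9999] F [-0.8 -0.4 -0.3] M [-0.02  0.04 -0.02] w 56.0 q [ 0.4   0.59  1.74 -0.    0.79 -0.47]
tool shift mm [1.9 0.  0. ]
```

Position is right; keep closing.

send_rows([
  [[0,0,0,0,0.02],[0,0,0,0,0.02],[0,0,0,0,0.02],[0,0,0,0,0.02],[0,0,0,0,0.02],[0,0,0,0,0.02]],
])

```text
time: 3.48
tool_pos: [456.7, 278.3, 30.0]
tcp_rot: [-0.519, 1.555, 0.355]
contact_force: [0.3, 0.2, 1.1]
grip_width: 39.8
```

```bash
python3 -c "
from h import *
go([456.8,278.5,28])"
```

```text
t 3.48 tcp [456.7 278.3  30. ] jaw 50.09 tilt [ 0.015   0.0056 -0.9999] F [0.3 0.2 1.1] M [-0.16  0.17  0.05] w 39.8 q [ 0.4   0.59  1.74 -0.    0.79 -0.47]
tool shift mm [2.  0.  0.2]
```

send_rows([
  [[-0.008,0,0,0,0.02],[-0.016,0,0,0,0.02],[-0.025,0,0,0,0.02],[-0.025,0,0,0,0.02],[-0.025,0,0,0,0.02],[-0.025,0,0,0,0.02],[-0.025,0,0,0,0.02],[-0.025,0,0,0,0.02],[-0.025,0,0,0,0.02],[-0.012,0,0,0,0.02]],
])

```text
time: 4.32
tool_pos: [448.0, 275.1, 246.5]
tcp_rot: [2.595, 1.567, -2.815]
contact_force: [1.1, 0.7, -3.1]
grip_width: 40.0
```

```bash
python3 -c "
from h import *
go([552,-255.7,230])
c=optics.capture('scene');cv2.imwrite('pics/g2.png',cv2.resize(c['color'][170:320,350:550],(800,600),interpolation=2))"
```

```text
t 4.32 tcp [448.  275.1 246.5] jaw 50.04 tilt [-0.0032 -0.0011 -1.    ] F [ 1.1  0.7 -3.1] M [ 0.06 -0.07 -0.06] w 40.0 q [ 0.4   0.33  1.49  0.    1.33 -0.47]
tool shift mm [  16.8 -420.6 -340. ]
```

View pics/g2.png

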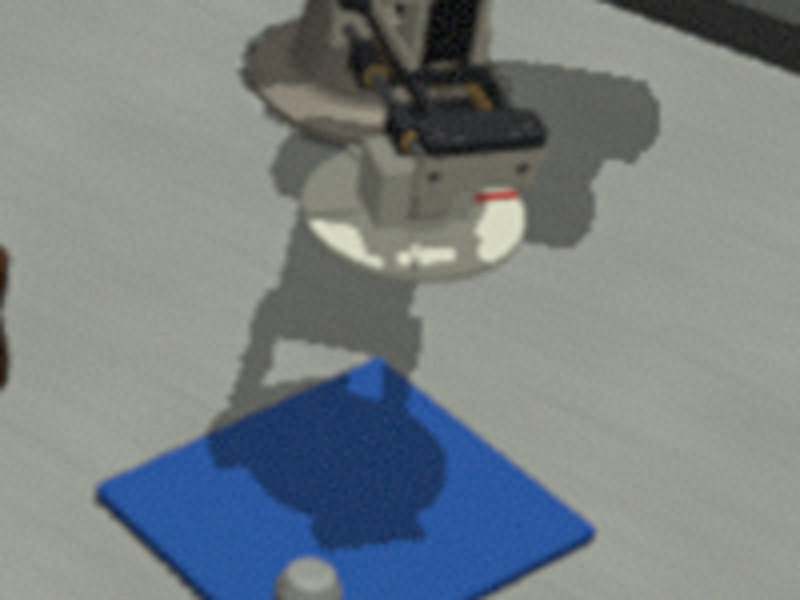

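The disc is held level, with its red line at about (498,195) in the crop. Next I'll carry it across.

send_rows([
  [[0,-0.015,-0.012,0,0.02],[0,-0.028,-0.022,0,0.02],[0,-0.03,-0.024,0,0.02],[0,-0.03,-0.024,0,0.02],[0,-0.03,-0.024,0,0.02],[0,-0.03,-0.024,0,0.02],[0,-0.03,-0.024,0,0.02],[0,-0.03,-0.024,0,0.02],[0,-0.03,-0.024,0,0.02],[0,-0.03,-0.024,0,0.02]],
])

```text
time: 5.2
tool_pos: [517.2, -85.8, 241.2]
tcp_rot: [1.698, 1.559, 2.584]
contact_force: [1.4, -0.1, -3.4]
grip_width: 39.6
```

```bash
python3 -c "
from h import *
go([552,-255.7,240])"
```

```text
t 5.2 tcp [517.2 -85.8 241.2] jaw 50.82 tilt [-0.0104  0.0065 -0.9999] F [ 1.4 -0.1 -3.4] M [-0.02 -0.1  -0.05] w 39.6 q [-0.31  0.34  1.49  0.    1.33 -1.2 ]
tool shift mm [  -0.3 -134.3 -109.7]
```

send_rows([
  [[0,-0.028,-0.022,0,0.02],[0,-0.028,-0.023,0,0.02],[0,-0.028,-0.023,7,0.02],[0,-0.024,-0.026,7,0.02],[0,0,0,7,0.02],[0,0,0,7,0.02],[0,0,0,7,0.02],[0,0,0,7,0.02],[0,0,0,7,0.02],[0,0,0,7,0.02]],
])

```text
time: 6.03
tool_pos: [530.4, -243.3, 225.8]
tcp_rot: [2.758, 1.538, 2.643]
contact_force: [-0.1, -0.2, -4.0]
grip_width: 39.9
```

send_rows([
  [[0,0,0,7,0.02],[0,0,0,7,0.02],[0,0,0,7,0.02],[0,0,0,7,0.02],[0,0,0,7,0.02],[0,0,0,7,0.02],[0,0,0,7,0.02],[0,0,0,7,0.02],[0,0,0,7,0.02],[0,0,0,7,0.02]],
])

```text
time: 6.87
tool_pos: [524.1, -239.4, 213.2]
tcp_rot: [-2.317, 1.514, 2.603]
contact_force: [-1.1, 0.6, -3.0]
grip_width: 39.9
```

```bash
python3 -c "
from h import *
go([552,-255.7,240])"
```

```text
t 6.87 tcp [ 524.1 -239.4  213.2] jaw -78.19 tilt [-0.0485  0.029  -0.9984] F [-1.1  0.6 -3. ] M [-0.1   0.07 -0.  ] w 39.9 q [-0.56  0.48  1.35 -0.    1.37  0.8 ]
tool shift mm [-28.6  22.8  20.6]
```

send_rows([
  [[0,0,0,0,0.02],[0,0,0,0,0.02]],
])

```text
time: 7.03
tool_pos: [523.0, -238.7, 211.1]
tcp_rot: [-2.318, 1.51, 2.6]
contact_force: [0.1, 0.9, -3.8]
grip_width: 40.2
```

```bash
python3 -c "
from h import *
go([552,-255.7,240])"
```

```text
t 7.03 tcp [ 523.  -238.7  211.1] jaw -78.28 tilt [-0.0518  0.0312 -0.9982] F [ 0.1  0.9 -3.8] M [-0.04  0.14  0.05] w 40.2 q [-0.56  0.48  1.35 -0.    1.37  0.8 ]
tool shift mm [-30.8  23.6  21.3]
```

send_rows([
  [[0,0,0,3,0.02],[0,0,0,3,0.02],[0,0,0,3,0.02],[0,0,0,3,0.02]],
])

```text
time: 7.37
tool_pos: [521.8, -237.9, 208.7]
tcp_rot: [-2.121, 1.506, 2.596]
contact_force: [-0.5, 0.1, -2.9]
grip_width: 39.6
```

```bash
python3 -c "
from h import *
go([552,-255.7,240])"
```

```text
t 7.37 tcp [ 521.8 -237.9  208.7] jaw -89.79 tilt [-0.0557  0.0338 -0.9979] F [-0.5  0.1 -2.9] M [-0.1   0.16 -0.02] w 39.6 q [-0.56  0.48  1.35 -0.    1.37  1.01]
tool shift mm [-33.5  28.3  16.9]
```

send_rows([
  [[-0.02,0.014,0.009,0,0.02],[-0.02,0.014,0.009,0,0.02]],
])

```text
time: 7.53
tool_pos: [547.6, -253.8, 241.6]
tcp_rot: [-2.13, 1.49, 2.592]
contact_force: [2.0, -0.3, -3.0]
grip_width: 39.6
```

```bash
python3 -c "
from h import *
go([552,-255.7,240]);print(monitor.get_obs()['joint_positions'],monitor.get_obs()['tau'])"
```

```text
t 7.53 tcp [ 547.6 -253.8  241.6] jaw -89.5 tilt [-0.069   0.0423 -0.9967] F [ 2.  -0.3 -3. ] M [-0.17  0.01  0.  ] w 39.6 q [-0.56  0.53  1.19 -0.    1.51  1.  ]
tool shift mm [1.2 4.5 2. ]
[-5.60501485e-01  5.29505220e-01  1.18704731e+00 -9.07021722e-04
  1.50606871e+00  1.00022280e+00] [  0.33132266 -55.39761901 -21.07788384   0.07636382  -0.39663817
   0.11994073]
```

send_rows([
  [[0,0,0,0,0.02],[0,0,0,0,0.02]],
])

```text
time: 7.7
tool_pos: [549.9, -255.5, 243.1]
tcp_rot: [-2.137, 1.494, 2.592]
contact_force: [0.0, -0.1, -4.2]
grip_width: 40.0
```

```bash
python3 -c "
from h import *
go([552,-255.7,240]);print(monitor.get_obs()['joint_positions'],monitor.get_obs()['tau'])"
```

```text
t 7.7 tcp [ 549.9 -255.5  243.1] jaw -89.13 tilt [-0.0651  0.0399 -0.9971] F [ 0.  -0.1 -4.2] M [-0.09  0.11  0.03] w 40.0 q [-0.56  0.53  1.18 -0.    1.51  0.99]
tool shift mm [3.  2.3 0.4]
[-5.60804277e-01  5.31177719e-01  1.17975898e+00 -8.19448886e-04
  1.50706601e+00  9.93626545e-01] [-1.54907154e-01 -5.75545335e+01 -2.85292590e+01  6.08881703e-02
  3.63971656e-01  3.98195547e-02]
```

```bash
python3 - <<'E'
from m import *
a=optics.capture('scene');b=optics.capture('top')
pickle.dump((a,b),open('c3.pkl','wb'))
cv2.imwrite('pics/g3.png',np.hstack([cv2.resize(a['color'][120:270,205:325],(400,500),interpolation=2),cv2.resize(b['color'][210:335,355:455],(400,500),interpolation=2)]))
go([552,-255.7,240])
E
```

```text
t 7.8 tcp [ 549.5 -255.2  243. ] jaw -89.2 tilt [-0.0653  0.04   -0.9971] F [-0.   0.1 -3.9] M [-0.07  0.1   0.01] w 40.1 q [-0.56  0.53  1.18 -0.    1.51  0.99]
tool shift mm [2.8 2.7 0.6]
```

View pics/g3.png

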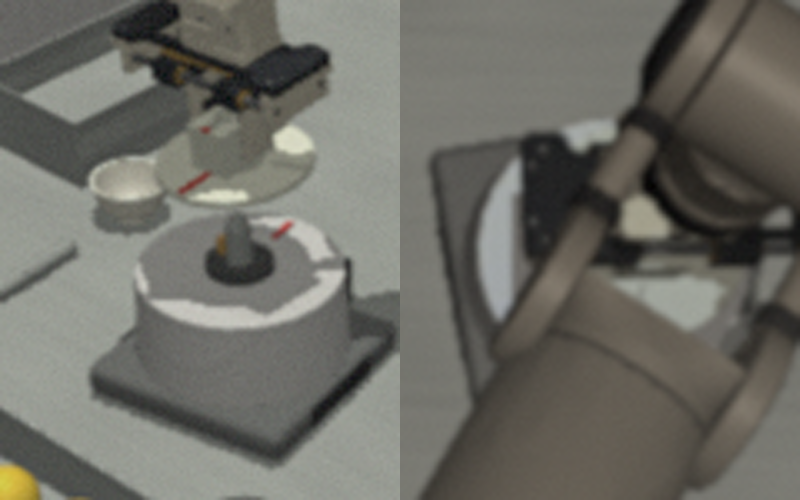

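```bash
python3 -c "
from h import *
go([553.5,-256.6,195])"
```

```text
t 7.8 tcp [ 549.5 -255.2  243. ] jaw -89.2 tilt [-0.0653  0.04   -0.9971] F [-0.   0.1 -3.9] M [-0.07  0.1   0.01] w 40.1 q [-0.56  0.53  1.18 -0.    1.51  0.99]
tool shift mm [47.6  7.1  3.4]
```

send_rows([
  [[0.024,0.004,0.002,0,0.02],[0.022,0.003,0.001,0,0.02]],
])

```text
time: 7.97
tool_pos: [554.2, -256.6, 199.2]
tcp_rot: [-2.137, 1.502, 2.593]
contact_force: [-0.1, 0.8, -3.5]
grip_width: 39.6
```

```bash
python3 - <<'E'
from m import *
a=optics.capture('scene')
cv2.imwrite('pics/g4.png',cv2.resize(a['color'][150:240,215:335],(800,600),interpolation=2))
go([553.5,-256.6,192])
E
```

```text
t 8.02 tcp [ 552.8 -255.6  194.6] jaw -89.05 tilt [-0.0647  0.0397 -0.9971] F [-1.8  0.9 -7.5] M [-0.01  0.24 -0.05] w 39.6 q [-0.56  0.57  1.25 -0.    1.4   0.99]
tool shift mm [2.5 0.9 1.2]
```

View pics/g4.png

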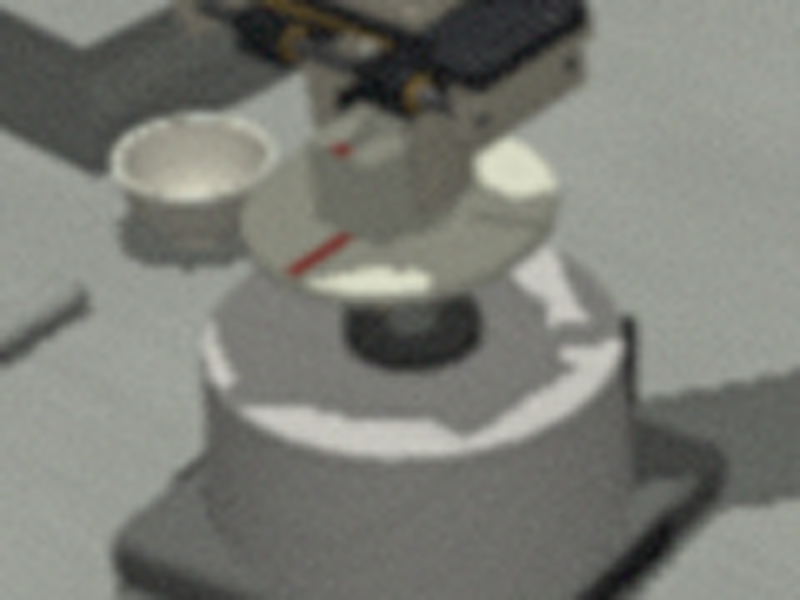

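send_rows([
  [[0.006,0.001,0.001,0,0.02],[0.005,0,0,0,0.02]],
])

```text
time: 8.18
tool_pos: [551.6, -255.3, 181.9]
tcp_rot: [-2.135, 1.491, 2.597]
contact_force: [-3.2, -2.8, 3.1]
grip_width: 39.9
```

```bash
python3 - <<'E'
from m import *
go([553.2,-256.4,175])
E
```

```text
t 8.18 tcp [ 551.6 -255.3  181.9] jaw -88.97 tilt [-0.0682  0.0413 -0.9968] F [-3.2 -2.8  3.1] M [-0.89  0.73  0.03] w 39.9 q [-0.56  0.58  1.27 -0.    1.37  0.99]
tool shift mm [6.8 2.1 1.5]
```

```bash
python3 - <<'E'
from m import *
go([550.9,-256.8,181])
E
```

```text
t 8.18 tcp [ 551.6 -255.3  181.9] jaw -88.97 tilt [-0.0682  0.0413 -0.9968] F [-3.2 -2.8  3.1] M [-0.89  0.73  0.03] w 39.9 q [-0.56  0.58  1.27 -0.    1.37  0.99]
tool shift mm [ 0.9 -0.6  1.6]
```

send_rows([
  [[0.001,-0.0005,0.0015,0,0.02],[0.003,0,0,0,0.02]],
])

```text
time: 8.35
tool_pos: [550.4, -256.7, 178.2]
tcp_rot: [-2.132, 1.491, 2.6]
contact_force: [1.0, -0.3, -3.0]
grip_width: 39.9
```

```bash
python3 - <<'E'
from m import *
go([550.9,-256.8,181])
E
```

```text
t 8.35 tcp [ 550.4 -256.7  178.2] jaw -88.93 tilt [-0.0683  0.041  -0.9968] F [ 1.  -0.3 -3. ] M [-0.09  0.14  0.03] w 39.9 q [-0.56  0.58  1.28 -0.    1.37  0.99]
tool shift mm [-2.8  0.3 -0. ]
```

```bash
python3 - <<'E'
from m import *
go([550.4,-256.7,168])
E
```

```text
t 8.35 tcp [ 550.4 -256.7  178.2] jaw -88.93 tilt [-0.0683  0.041  -0.9968] F [ 1.  -0.3 -3. ] M [-0.09  0.14  0.03] w 39.9 q [-0.56  0.58  1.28 -0.    1.37  0.99]
tool shift mm [10.2  0.7  0.4]
```

send_rows([
  [[0.005,0.0005,0,0,0.02],[0.004,0.0005,0,0,0.02]],
])

```text
time: 8.52
tool_pos: [550.7, -256.6, 169.9]
tcp_rot: [-2.129, 1.492, 2.603]
contact_force: [-3.5, 0.2, -1.2]
grip_width: 39.7
```

```bash
python3 - <<'E'
from m import *
go([550.4,-256.7,162])
E
```

```text
t 8.52 tcp [ 550.7 -256.6  169.9] jaw -88.93 tilt [-0.0673  0.0402 -0.9969] F [-3.5  0.2 -1.2] M [-0.08  0.76  0.02] w 39.7 q [-0.56  0.58  1.29 -0.    1.35  0.99]
tool shift mm [7.9 0.3 0.4]
```

send_rows([
  [[0.004,-0.0005,0,0,0.02],[0.004,-0.0003,0,0,0.02]],
])

```text
time: 8.68
tool_pos: [549.6, -256.3, 161.9]
tcp_rot: [-2.132, 1.494, 2.601]
contact_force: [0.3, -0.2, 4.5]
grip_width: 39.8
```

```bash
python3 - <<'E'
from m import *
go([550.4,-256.7,162])
E
```

```text
t 8.68 tcp [ 549.6 -256.3  161.9] jaw -88.92 tilt [-0.0661  0.0397 -0.997 ] F [ 0.3 -0.2  4.5] M [-0.18  0.12  0.01] w 39.8 q [-0.56  0.59  1.31 -0.    1.32  0.99]
tool shift mm [-0.2  0.8  0.4]
```

send_rows([
  [[0.003,0,0,0,0.02],[0.003,0,0,0,0.02],[0.003,0,0,0,0.02]],
])

```text
time: 8.93
tool_pos: [549.8, -256.1, 161.3]
tcp_rot: [-2.124, 1.501, 2.609]
contact_force: [-5.8, 3.0, 13.8]
grip_width: 40.0
```

```bash
python3 - <<'E'
from m import *
go([550.4,-256.7,162])
E
```

```text
t 8.93 tcp [ 549.8 -256.1  161.3] jaw -88.88 tilt [-0.0597  0.0352 -0.9976] F [-5.8  3.  13.8] M [ 0.27  1.39 -0.11] w 40.0 q [-0.56  0.58  1.31 -0.    1.31  0.99]
tool shift mm [-0.8  0.6  0.6]
```

send_rows([
  [[0.003,-0.0006,-0.0003,5,0.02],[0.003,-0.0006,-0.0003,5,0.02],[0.003,-0.0003,-0.0002,5,0.02],[0.003,-0.0003,-0.0002,5,0.02]],
])

```text
time: 9.27
tool_pos: [550.2, -256.6, 161.1]
tcp_rot: [-1.72, 1.519, 2.654]
contact_force: [-5.0, 2.9, 13.8]
grip_width: 40.3
```

```bash
python3 - <<'E'
from m import *
go([550.4,-256.7,162])
E
```

```text
t 9.27 tcp [ 550.2 -256.6  161.1] jaw -109.39 tilt [-0.0454  0.0241 -0.9987] F [-5.   2.9 13.8] M [0.33 1.06 0.24] w 40.3 q [-0.56  0.58  1.33 -0.    1.29  1.35]
tool shift mm [-0.9  0.1  0.1]
```

send_rows([
  [[0.003,-0.0006,0,5,0.02],[0.003,-0.0006,0,5,0.02],[0.003,-0.0006,0,5,0.02],[0.003,-0.0006,0,5,0.02],[0.003,-0.0004,0,5,0.02],[0.003,-0.0004,0,5,0.02]],
])

```text
time: 9.77
tool_pos: [550.7, -255.9, 160.8]
tcp_rot: [-1.072, 1.544, 2.756]
contact_force: [-5.2, 3.1, 13.6]
grip_width: 39.6
```

```bash
python3 - <<'E'
from m import *
go([550.4,-256.7,162])
E
```

```text
t 9.77 tcp [ 550.7 -255.9  160.8] jaw -140.65 tilt [-0.025   0.0101 -0.9996] F [-5.2  3.1 13.6] M [0.15 1.05 0.23] w 39.6 q [-0.56  0.56  1.35 -0.    1.25  1.9 ]
tool shift mm [-1.2  0.4  0.8]
```

send_rows([
  [[0.003,-0.0006,0.0002,5,0.02],[0.003,-0.0006,0.0002,5,0.02],[0.003,-0.0006,0.0002,4,0.02],[0.003,-0.0004,0.0002,4,0.02],[0.0015,0,0,3,0.02]],
])

```text
time: 10.18
tool_pos: [550.8, -255.8, 160.6]
tcp_rot: [-0.159, 1.56, -2.998]
contact_force: [-2.5, 1.0, 0.4]
grip_width: 39.6
```

```bash
python3 - <<'E'
from m import *
go([551.5,-256,162])
E
```

```text
t 10.18 tcp [ 550.8 -255.8  160.6] jaw -162.64 tilt [-0.0107 -0.0015 -0.9999] F [-2.5  1.   0.4] M [0.19 0.7  0.07] w 39.6 q [-0.56  0.55  1.37 -0.01  1.22  2.28]
tool shift mm [-1.4  0.4 -0.5]
```

send_rows([
  [[0.002,0,0,2.5,0.02],[0.002,0,0,2.5,0.02],[0.002,0,0,2.5,0.02],[0.002,0,0,2,0.02],[0.002,0,0,2,0.02]],
])

```text
time: 10.6
tool_pos: [551.1, -255.7, 159.8]
tcp_rot: [1.01, 1.562, -2.038]
contact_force: [-3.6, 0.1, -0.4]
grip_width: 39.8
```

```bash
python3 - <<'E'
from m import *
go([551.5,-256,162])
E
```

```text
t 10.6 tcp [ 551.1 -255.7  159.8] jaw -174.64 tilt [-0.0038 -0.0075 -1.    ] F [-3.6  0.1 -0.4] M [0.24 0.89 0.03] w 39.8 q [-0.56  0.55  1.38 -0.01  1.21  2.5 ]
tool shift mm [-2.2  0.3 -0.4]
```

send_rows([
  [[0.002,0,0.0005,1.5,0.02],[0.002,0,0.0003,1.5,0.02],[0.002,0,0,1.5,0.02]],
])

```text
time: 10.85
tool_pos: [550.8, -255.5, 154.9]
tcp_rot: [1.477, 1.562, -1.654]
contact_force: [-0.0, 0.2, -4.2]
grip_width: 39.8
```

```bash
python3 - <<'E'
from m import *
go([551.5,-256,162])
E
```

```text
t 10.85 tcp [ 550.8 -255.5  154.9] jaw -179.38 tilt [-7.0e-04 -8.6e-03 -1.0e+00] F [-0.   0.2 -4.2] M [ 0.07  0.11 -0.01] w 39.8 q [-0.56  0.55  1.39 -0.01  1.19  2.58]
tool shift mm [-7.1  0.5 -0.7]
```

The disc has started dropping into the keyway: z is at 155 and there is no contact force. I'll keep lowering it.

send_rows([
  [[0.003,0,0,0,0.02],[0.003,0,0,0,0.02],[0.002,0,0,0,0.02]],
])

```text
time: 11.1
tool_pos: [551.1, -255.3, 146.1]
tcp_rot: [1.585, 1.562, -1.545]
contact_force: [0.2, 0.2, -3.7]
grip_width: 39.8
```

```bash
python3 - <<'E'
from m import *
go([551.5,-256,145])
E
```

```text
t 11.1 tcp [ 551.1 -255.3  146.1] jaw -179.35 tilt [ 2.0e-04 -8.5e-03 -1.0e+00] F [ 0.2  0.2 -3.7] M [ 0.11  0.11 -0.04] w 39.8 q [-0.56  0.56  1.4  -0.01  1.17  2.58]
tool shift mm [ 1.1  0.7 -0.4]
```

send_rows([
  [[0.0015,0,0,0,0.02],[0.0015,0,0,0,0.02],[0.0015,0,0,0,0.02]],
])

```text
time: 11.35
tool_pos: [551.1, -255.8, 144.9]
tcp_rot: [1.73, 1.561, -1.399]
contact_force: [-3.2, 1.8, 8.4]
grip_width: 39.9
```

```bash
python3 - <<'E'
from m import *
go([551.5,-256,145])
a=optics.capture('scene')
cv2.imwrite('pics/g5.png',cv2.resize(a['color'][150:240,215:335],(800,600),interpolation=2))
E
```

```text
t 11.35 tcp [ 551.1 -255.8  144.9] jaw -179.24 tilt [ 0.0018 -0.0101 -0.9999] F [-3.2  1.8  8.4] M [0.77 0.87 0.06] w 39.9 q [-0.56  0.56  1.41 -0.01  1.17  2.57]
tool shift mm [-0.1  0.2 -0.4]
```

View pics/g5.png

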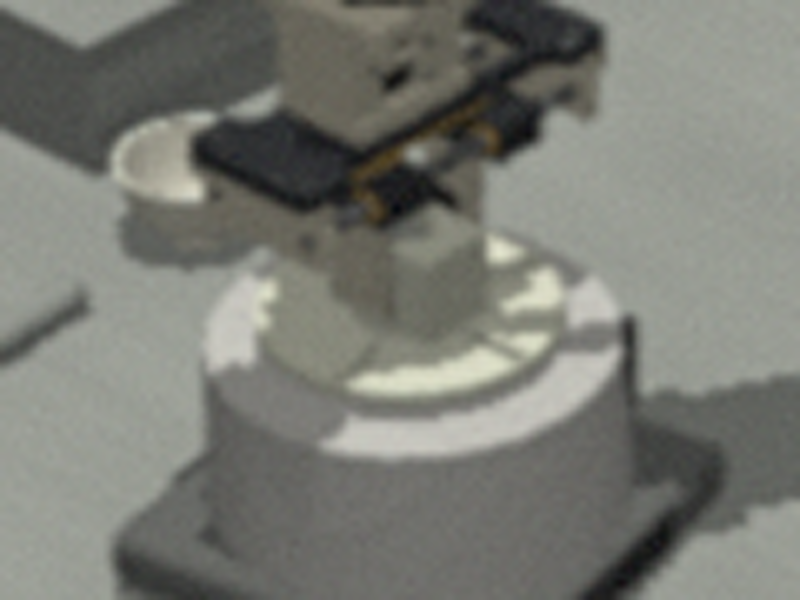

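The disc looks seated: its rim lies flat just above the drum in the crop, and the TCP is at 144.9 against an expected 145. I'll release it.

send_rows([
  [[-0.0008,0,0,0,0.03],[0,0,0,0,0.06],[0,0,0,0,0.07],[0,0,0,0,0.07],[0,0,0,0,0.07],[0,0,0,0,0.07],[0,0,0,0,0.07]],
])

```text
time: 11.98
tool_pos: [552.6, -256.6, 147.6]
tcp_rot: [2.023, 1.557, -1.104]
contact_force: [-0.5, -0.4, -0.2]
grip_width: 69.3
```

```bash
python3 - <<'E'
from m import *
go([551.5,-256,250])
E
```

```text
t 11.98 tcp [ 552.6 -256.6  147.6] jaw -179.15 tilt [ 0.0064 -0.0127 -0.9999] F [-0.5 -0.4 -0.2] M [ 0.12  0.14 -0.01] w 69.3 q [-0.56  0.56  1.4  -0.01  1.17  2.57]
tool shift mm [-102.4    0.7    0.5]
```

Released, with forces at zero. Now I'll go straight up, then back off towards the robot so the top camera can see the disc.

send_rows([
  [[-0.01,0,0,0,0.07],[-0.02,0,0,0,0.07],[-0.03,0,0,0,0.07],[-0.03,0,0,0,0.07],[-0.03,0,0,0,0.07],[0,-0.03,0.01,0,0.07],[0,-0.035,0.015,0,0.07],[0,-0.035,0.015,0,0.07],[0,-0.035,0.015,0,0.07],[0,-0.035,0.015,0,0.07]],
])

```text
time: 12.82
tool_pos: [479.6, -87.4, 275.7]
tcp_rot: [2.236, 1.55, -0.9]
contact_force: [0.8, 0.6, 0.7]
grip_width: 70.0
```

send_rows([
  [[0,-0.035,0.005,0,0.07],[0,-0.035,0.005,0,0.07],[0,-0.035,0.005,0,0.07],[0,0,0,0,0.07]],
])

```text
time: 13.15
tool_pos: [459.1, 26.8, 278.1]
tcp_rot: [2.443, 1.548, -0.69]
contact_force: [0.1, 0.5, 1.1]
grip_width: 70.1
```

```bash
python3 - <<'E'
from m import *
st()
a=optics.capture('scene');b=optics.capture('top');pickle.dump((a,b),open('c6.pkl','wb'))
cv2.imwrite('pics/g6.png',np.hstack([cv2.resize(a['color'][150:250,215:315],(400,400),interpolation=2),cv2.resize(b['color'][222:322,358:458],(400,400),interpolation=2)]))
cv2.imwrite('pics/top6.png',b['color'])
E
```

```text
t 13.15 tcp [459.1  26.8 278.1] jaw -179.53 tilt [ 0.0178 -0.0147 -0.9997] F [0.1 0.5 1.1] M [ 0.08  0.08 -0.04] w 70.1 q [-0.1   0.17  1.61 -0.01  1.34  3.04]
```

View pics/g6.png

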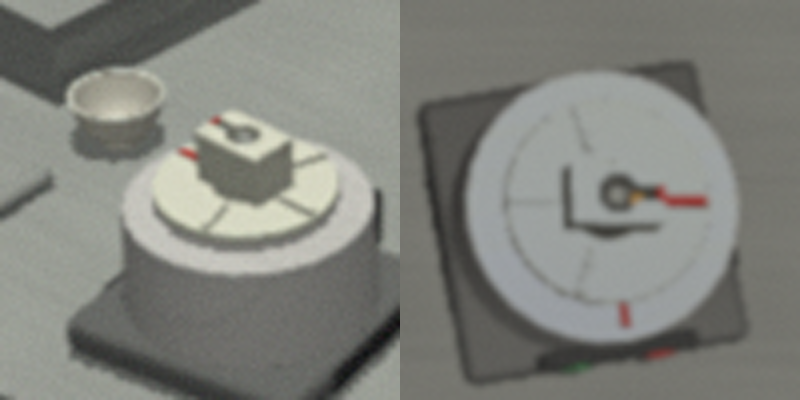

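View pics/top6.png

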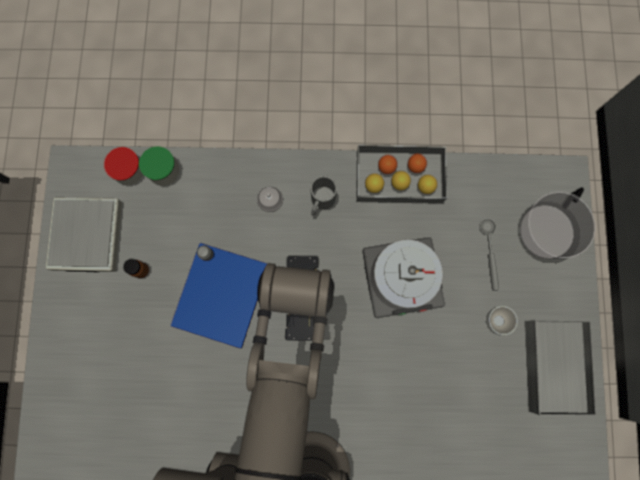

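```bash
python3 - <<'E'
from m import *
a,b=pickle.load(open('c6.pkl','rb'))
for c,r in((a,(215,150,100,100)),(b,(358,222,100,100))):
    i=cv2.cvtColor(up(c,*r),cv2.COLOR_BGR2HSV)
    red=(((i[...,0]<10)|(i[...,0]>170))&(i[...,1]>90)&(i[...,2]>60)).astype('u1')
    for ce,ar in cent(red,*r[:2]):print(ce.round(1),ar)
    t=np.radians(-88.8)
    for z in(180,196):print(z,'spot',proj(c,[552+28*np.cos(t),-255.7+28*np.sin(t),z]),'line',proj(c,[552+52*np.cos(t),-255.7+52*np.sin(t),z-42]))
i=cv2.cvtColor(up(a,215,150,100,100),cv2.COLOR_BGR2HSV)
p=hp(((i[...,2]>200)).astype('u1'),a,138,215,150);print(circ(p))
print(monitor.get_obs()['contact_force'])
E
```

```text
[268.6 179.7] 23
[261.9 188. ] 98
180 spot (np.float64(268.88099274920495), np.float64(180.4997168480453)) line (np.float64(263.92738362963553), np.float64(189.6067700955635))
196 spot (np.float64(268.58287703966226), np.float64(175.87577139390072)) line (np.float64(263.608917728405), np.float64(185.12911980781735))
[427.5 271.4] 442
[413.7 300.3] 78
[422.4 309.8] 151
180 spot (np.float64(422.28084495754536), np.float64(270.0923422509711)) line (np.float64(428.1239560590967), np.float64(272.01598492989393))
196 spot (np.float64(423.43422019845855), np.float64(269.3224846411735)) line (np.float64(429.3076496292548), np.float64(271.28964533154806))
(array([ 572.73187876, -280.22009112,   44.14051657]), np.float64(8.491790817250939))
[-0.64889945  0.00335552  0.61187371]
```

The red spot in the scene view is at row 179.7. That fits the home height (predicted 180.5) and not resting on the key (175.9). I'm handing the job in.

```bash
python3 -c "
from plant import close_job
print(close_job())"
```

```text
the job is handed in; nothing more can be done
None
```

I took the disc off the board by its boss, lowered it over the spindle until it rested on the key, and turned it under light pressure until the keyway dropped onto the key. I then lowered it to the seat, let go and backed away. The job is handed in, at about 13 s of the 70 s allowed.

**Home:**
- The tool stopped at 144.9 mm, against the 145 mm I expected for fully home.
- In the scene picture, the disc's red spot is at row 179.7. Fully home predicts 180.5, and resting on the key predicts 175.9.

**Force:** the highest reading on the tool was about 14 N, or about 17 N against the machine once the disc's weight is added. I only read it at the end of each move call, so a brief higher peak in between could have been missed.

**Bystanders:** I compared before and after pictures by eye only. In the last top picture the others look unmoved; the pepper mill was hidden under the arm, though the disc and fingers passed well above its height.

**Problems and disagreements:**
- **Tilt:** while carrying the disc the arm sagged and the tool tilted up to about 0.08 rad. Pressing gently on the key brought it back to about 0.01 rad before the disc dropped.
- **Rim check:** a last circle fit to the disc's rim picked up the wrong edges, so I disregarded it. I have no direct measurement of the disc's centring or level after release, only the spot and height checks above.

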